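Set the polariser ring to its index and lock it

TASK

Gently push the knob of the polariser ring's long lever round the scale with the fingertips, against its side and without gripping it, until the lever's nose points straight at the index clip on the rim. Then push the small clamp lever on the stage's side right round, away from its outward position and in along the edge of the stage up to its stop, so that the setting is locked. Leave the index clip where it is and do not disturb the loupe, the jar or the little circuit board.

Things in the scene. Friction and masses are not known exactly. Their poses are not given: they have to be found in the camera images.
- ring_axis (a point): Point on the vertical axis of the filter ring, at the top of the white scale plate, 30 mm above the bench. The polariser stage is a round grey lamp housing, 210 mm across, fixed to the bench, with a white scale plate on top (ticks every 5 degrees) and, in its middle, a black ring 116 mm across (top 45 mm above the bench) round a glass disc. Its axes are those of the stage: x away from the middle of the scale (the scale faces the robot, turned by the stage's yaw), z up.
- lever_knob (a point): Centre of the aluminium knob, an upright pin 14 mm in diameter that stands at the outer end of the ring's lever, 78 mm from the ring's axis, from 38 to 79 mm above the bench; this point is 58 mm above the bench. The lever is a flat black bar (12 mm wide, 36 to 41 mm above the bench) ending in a 3.5 mm wide nose that reaches to 93 mm from the axis. x points from the knob in to the ring's axis, z up.
- index_tip (a point): Inner point of the dark steel index clip, which sits on the rim of the scale, 96 mm from the ring's axis, 34.5 mm above the bench. The clip is 12 mm wide, reaches from 96 to 116 mm from the axis and its top is 36 mm above the bench. It marks the angle wanted. x points from it to the ring's axis, z up.
- clamp_knob (a point): Centre of the dark steel pin (13 mm diameter, 36 to 70 mm above the bench) at the end of the small clamp lever, 45 mm from the clamp's pivot; this point is 55 mm above the bench. The clamp stands at the stage's right edge as the robot sees it.
- clamp_pivot (a point): Point on the vertical axis about which the clamp lever turns, 55 mm above the bench; fixed to the stage, 93 mm from the ring's axis. Axes as the stage.
- ring (a joint): Angle of the ring, rad: 0 when the lever lies along the stage's -x axis (towards the robot), growing anticlockwise from above (to the robot's right); range -1.2 to 0.9. It starts left of the index clip. It has no detents or spring: about 2.6 N of push at the knob moves it and it stays where it is left.
- index_clip (a joint): Angle of the index clip about the ring's axis, rad, on the same zero and direction as ring. It is stiff (about 9 N at the clip moves it) and must stay as it is.
- clamp (a joint): Angle of the clamp lever, rad: 0 when it sticks straight out to the right (stage's -y), growing clockwise from above as it closes, 1.5 at its stop where it lies along the edge and points towards the robot (stage's -x). It starts open, at 0 to 0.35. About 1.8 N at its pin moves it, and it stays where it is left.
- loupe: Loose black eye loupe standing on the bench beyond the stage's left side, 44 mm in diameter, 36 mm high; origin at the centre of its underside. Bystander.
- flux_jar: Loose white jar with blue cap standing behind the stage, 42 mm in diameter, 47 mm high; origin at the centre of its underside. Bystander.
- small_board: Loose small green circuit board lying flat to the right of the stage, 45 x 70 x 12 mm; origin at the centre of its underside. Bystander.

How it is judged:
By the outcome, as a careful person would: the job done as asked, in the order asked, and still so for the second after the job is handed in, with the robot touching nothing.
It also fails if it takes over 61 s, if anything falls off the work surface, if the arm or the gripper's body presses on something with over 40 N, if the wrist force passes 120 N, or if a joint passes its speed limit or range.

ROBOT

A 6-joint arm with a two-finger parallel gripper is mounted at the origin on a cart in front of the work surface, level with it; the furniture and walls round the work are solid. World frame = base frame: x ahead of the robot, y to its left, z up, the work surface at z = 0. Lengths are in m, angles in rad, forces in N, time in s.
With the tool pointing down it reaches from about 0.35 to 0.975 m from the base axis. Payload 4.9 kg.
Tool frame: the origin (TCP) lies between the finger pads; the fingertips stand 14 mm ahead of it and the grasp point (between the pads) lies 5 mm behind it (manip.finger_overhang is the distance from the TCP to the fingertips, in m); z points along the fingers, y is the line along which they close (so a half turn about z gives the same grasp; the last joint's range is limited). The gripper opens to 85 mm and grips with 20 to 120 N. Pads are 22 mm wide; open, the fingers measure 114 mm over their backs; the gripper's body (76 mm by 85 mm) begins 54 mm behind the grasp point. The pads swing forward as they close: fully open they stand 13 mm farther back than shut.
Start: joints at [1.081, 0.053, 1.613, -0, 1.476, -0.119], TCP at [0.226, 0.583, 0.206] pointing down, gripper open.
Joint ranges: [-3.01, 3.01], [-1.01, 2.22], [0.06, 2.58], [-1.02, 4.17], [0.09, 2.62], [-3.14, 3.14]. Speed limits (rad/s): [2.57, 2.57, 3.14, 3.14, 3.14, 3.14].

INTERFACE

Orientations are given as a unit quaternion [w, x, y, z].
In Python, from plant import manip, grab_frame gives the robot as it stands.
- The arm moves only by the tool servo_tool, never from a script. Its argument "deltas" is a list that holds one entry, the list of rows, each a list of 5 numbers: the opening in per cent of the stroke, from 0 (shut) to 100 (fully open), then the shift along the world's x, y, z in m, then the turn about the world's z in degrees. A call has exactly 8 rows; each row shifts and turns the commanded pose from where the row before left it; what a row does not reach is not made up. A row lasts 1/10 s, in which the tool goes at most 50 mm and 8.59 degrees, less where a joint would pass 70% of its speed; a pose out of reach is approached as far as the arm can. A call is refused whole if a number of a shift passes 0.05 or a number of a turn 8.59, either way. A call with a gripper value outside its range is refused whole. The fingers move at their own pace and stop on an object; the grip force is fixed at half the most. Time passes only in rows, so rows that do not move let the fingers close, or fill a call up. It gives the time, the measured TCP pose, the force, the opening and the grip force at its end, in the units of the state.
- manip.state(): the state, without advancing time (a new reading comes with each control period).
- grab_frame(name): name is "scene" or "top"; returns a dict with "pixels" (480x640x3 uint8, red, green, blue), "z_map" (480x640 float32, m along the optical axis (not along the pixel's ray), 0 where there is no reading), "fx", "fy", "cx", "cy" (pixels), "rvec" (rotation vector, rad) and "tvec" (3), from world to camera coordinates, as OpenCV has them. Camera axes: x right, y down, z forward; pixel columns grow to the right and rows downward; lengths in m; the calibration is good to about 2 mm. A picture is of the moment at which its call begins.
- manip.job_done(): hands the job in; it is judged then, once.
The state is a dict: "time": time; "joint_pos": joint angles; "joint_vel": joint speeds; "joint_efforts": joint torques, N m; "tool_pos": TCP position; "tool_rot": TCP orientation; "contact_force": force on the tool from outside, world axes, zero at the start; "ft_torque": the same for the moment, N m; "gripper_width": opening from 0.0 (shut) to 1.0 (fully open); "grasp_force": force on a finger pad.
Only numpy, scipy, OpenCV 4.12 (cv2) and the standard library are available. Lean on these libraries where they do the work, as an engineer would, in place of code of your own. Each camera call takes 0.05 s, during which the arm holds its last target. There are 200 camera calls.

## Working session

There is one attempt and no reset: what is moved stays moved. The work goes in short steps, Python scripts to look and compute and a tool call to move; the robot and the scene stay as the last step left them, time stands still between calls to the robot, and variables do not carry over. Pictures are saved under pics/ and viewed, at most 10 in all, crops included, and the job is handed in when it is done.

Besides the shell and the picture viewer there is one more tool, called as a command line: name --argument value ..., lists and objects as JSON in quotes. servo_tool: Moves the arm, as the interface text tells. Its arguments: {"type":"object","properties":{"deltas":{"type":"array"}},"required":["deltas"]}

```bash
mkdir -p pics; python3 - <<'E'
from plant import manip, grab_frame
import cv2,numpy as np
for n in("scene","top"):
    f=grab_frame(n); cv2.imwrite(f"pics/{n}0.png",f["pixels"][:,:,::-1]); np.savez(f"{n}0.npz",**f)
    R=cv2.Rodrigues(np.array(f["rvec"]))[0]; print(n,f["fx"],-R.T@f["tvec"],R[2])
print(manip.state())
E
```

```text
scene 524.0702129733371 [-0.05025638 -0.3843543   0.70047949] [ 0.67924238  0.38378165 -0.62557289]
top 453.2805825918858 [0.45534393 0.00158221 0.88179765] [ 0.2190624   0.03825238 -0.97496073]
{'time': 0.1, 'joint_pos': array([ 1.08099529e+00,  5.32820956e-02,  1.61415470e+00, -1.04233335e-05,
        1.47598944e+00, -1.18977197e-01]), 'joint_vel': array([-0.00118424, -0.00142172, -0.00240943, -0.00051   , -0.00257914,
       -0.00116909]), 'joint_efforts': array([-5.53008449e-04, -3.94905388e+01, -3.71362889e+01, -1.69517662e-04,
        3.91708381e-03, -1.40602546e-05]), 'tool_pos': array([0.2261918 , 0.58198381, 0.20489261]), 'tool_rot': array([-2.69822965e-04,  1.84350842e-01,  9.82860075e-01, -8.76202639e-04]), 'contact_force': array([ 0.06185021,  0.32804199, -0.06810447]), 'ft_torque': array([ 0.00543407, -0.02937838,  0.02737165]), 'grasp_force': 0.0, 'gripper_width': 1.0008656552704855}
```

View pics/top0.png

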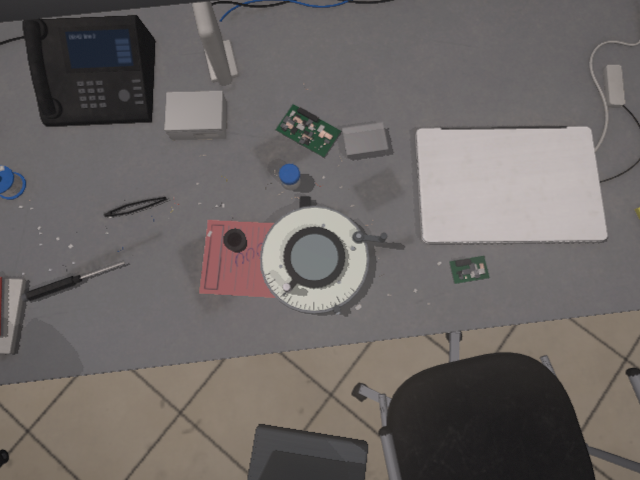

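View pics/scene0.png

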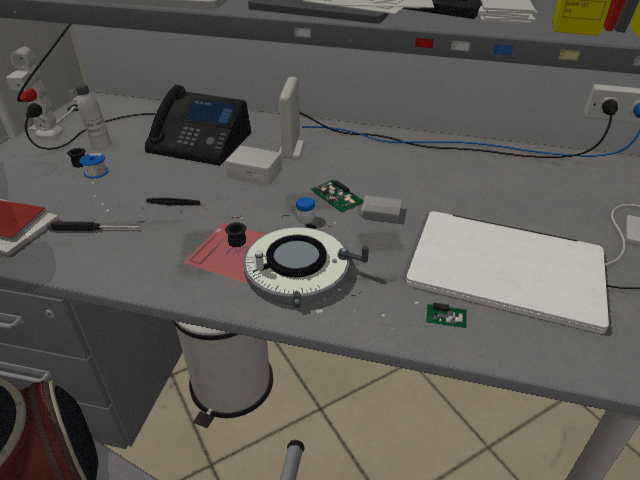

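The top view shows the stage centred near (315,258), the lever knob near (283,284), the index clip near (346,309) and the clamp running right from (357,237) to about (385,238). Next I'll zoom both views and fit the ring axis.

```bash
cat > h.py <<'E'
import cv2,numpy as np
def load(n): return dict(np.load(n))
def ray(f,uv,z):
    R=cv2.Rodrigues(f["rvec"])[0]; c=-R.T@f["tvec"]
    uv=np.atleast_2d(uv).astype(float)
    d=np.c_[(uv[:,0]-f["cx"])/f["fx"],(uv[:,1]-f["cy"])/f["fy"],np.ones(len(uv))]@R
    return (c+d*((z-c[2])/d[:,2])[:,None])[:,:2]
def proj(f,P): 
    return cv2.projectPoints(np.atleast_2d(P).astype(float),f["rvec"],f["tvec"],np.array([[f["fx"],0,f["cx"]],[0,f["fy"],f["cy"]],[0,0,1.]]),None)[0][:,0]
def circ(p):
    for _ in range(8):
        A=np.c_[2*p,np.ones(len(p))]; s=np.linalg.lstsq(A,(p**2).sum(1),rcond=None)[0]
        r=np.sqrt(s[2]+s[:2]@s[:2]); e=np.hypot(*(p-s[:2]).T)-r; p=p[abs(e)<max(2*e.std(),.0008)]
    return s[:2],r,len(p),e.std()
E
python3 - <<'E'
from h import *
out=[]
for n,(x,y) in(("top0",(245,190)),("scene0",(225,210))):
    f=load(n+".npz"); im=f["pixels"]
    g=cv2.cvtColor(im,cv2.COLOR_RGB2HSV); m=((g[...,2]>150)&(g[...,1]<60)).astype(np.uint8)
    k=np.zeros_like(m);k[y:y+140,x:x+150]=1;m*=k
    c=max(cv2.findContours(m,cv2.RETR_EXTERNAL,cv2.CHAIN_APPROX_NONE)[0],key=cv2.contourArea)
    h=cv2.convexHull(c)[:,0]
    c=c[:,0]
    print(n,"plate",circ(ray(f,c,.030)))
    d=(g[...,2]<60).astype(np.uint8)*k
    cc=max(cv2.findContours(d,cv2.RETR_EXTERNAL,cv2.CHAIN_APPROX_NONE)[0],key=cv2.contourArea)[:,0]
    print(n,"ring",circ(ray(f,cc,.045)))
    cv2.imwrite(f"pics/{n}c.png",cv2.resize(im[y:y+120,x:x+160,::-1],None,fx=5,fy=5,interpolation=cv2.INTER_CUBIC))
E
```

```text
top0 plate (array([0.60754343, 0.04467182]), np.float64(0.09873832620098419), 268, np.float64(0.0005712094345049573))
top0 ring (array([0.6109591, 0.0427628]), np.float64(0.04939958793025296), 161, np.float64(0.003971833636327751))
scene0 plate (array([0.60369774, 0.04209208]), np.float64(0.09770068828839863), 206, np.float64(0.0008857243598296452))
scene0 ring (array([0.59597969, 0.03747628]), np.float64(0.06026790186146329), 128, np.float64(0.0013014432023958924))
```

View pics/top0c.png

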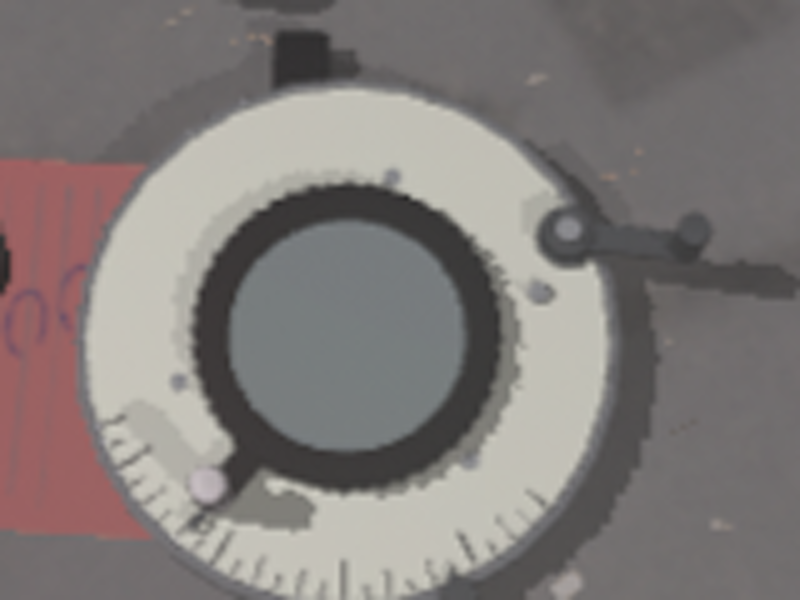

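View pics/scene0c.png

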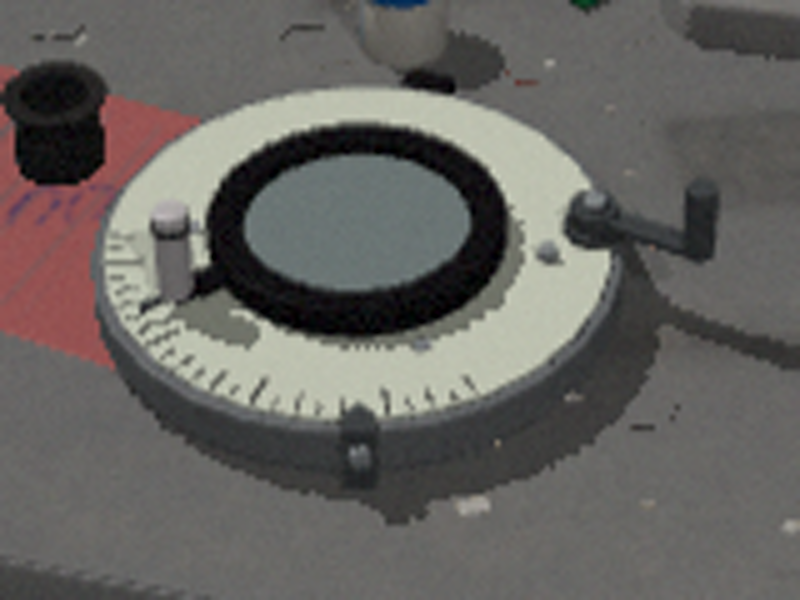

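The crops show these points, in full-image pixels:

| Point | Top | Scene |
|---|---|---|
| Knob top | (286.4,287) | (259,253) |
| Clamp pin top | (383.6,236.4) | (365.6,247.4) |
| Pivot | (358.6,235.6) | (343.8,250) |
| Index clip | lower edge, about (337,307) | about (296.6,292) |

```bash
python3 - <<'E'
from h import *
pts={"top0":dict(knob=((286.4,287),.079),pin=((383.6,236.4),.07),piv=((358.6,235.6),.06)),
"scene0":dict(knob=((259,253),.079),pin=((365.6,247.4),.07),piv=((343.8,250),.06),idx=((296.8,291.5),.036))}
C={"top0":np.array([.60754,.04467]),"scene0":np.array([.6037,.0421])}
for n in pts:
    f=load(n+".npz")
    for k,(uv,z) in pts[n].items():
        p=ray(f,uv,z)[0]; d=p-C[n]; print(n,k,p.round(4),"r",np.hypot(*d).round(4),"ang",np.degrees(np.arctan2(-d[1],-d[0])).round(1))
f=load("top0.npz"); im=f["pixels"]
# ring of top-view brightness vs angle just outside rim at clip height: clip at r=.100..0.114,z=.036
g=cv2.cvtColor(im,cv2.COLOR_RGB2GRAY)
A=np.radians(np.arange(-10,50,1.))
for r in(.098,.102):
    P=np.c_[C["top0"][0]-r*np.cos(A),C["top0"][1]-r*np.sin(A),np.full(len(A),.036)]
    q=proj(f,P).astype(np.float32); print(r,cv2.remap(g,q[:,0],q[:,1],cv2.INTER_LINEAR).ravel())
a=cv2.resize(im[280:320,300:370,::-1],None,fx=8,fy=8,interpolation=cv2.INTER_CUBIC)
f2=load("scene0.npz")["pixels"]
b=cv2.resize(f2[275:315,260:330,::-1],None,fx=8,fy=8,interpolation=cv2.INTER_CUBIC)
cv2.imwrite("pics/clip.png",cv2.resize(np.vstack([a,b]),(525,600)))
E
```

```text
top0 knob [0.5389 0.0822] r 0.0783 ang -28.7
top0 pin [ 0.6578 -0.0783] r 0.1328 ang 112.2
top0 piv [ 0.655  -0.0331] r 0.0911 ang 121.4
scene0 knob [0.5336 0.0773] r 0.0784 ang -26.7
scene0 pin [ 0.6554 -0.0814] r 0.1339 ang 112.7
scene0 piv [ 0.6389 -0.0439] r 0.093 ang 112.3
scene0 idx [ 0.5192 -0.0118] r 0.1002 ang 32.5
0.098 [185 186 177 165 172 185 189 189 157 172 185 187 175 159 162 181 189 180
 146 169 189 187 184 159 162 178 186 175 161 177 189 187 180 152 163 181
 187 178 157 156 165 139 112 120 155 178 185 163 163 173 186 186 164 156
 175 189 186 167 152 175]
0.102 [114 114 115 115 113 117 120 116 115 114 113 115 117 117 116 115 115 114
 115 115 114 114 115 116 115 113 112 112 114 115 107 110 116 116 114 116
 113 110 100  92  87  86  85  85  90  97 108 111 114 117 115 115 114 110
 115 116 116 115 113 111]
```

View pics/clip.png

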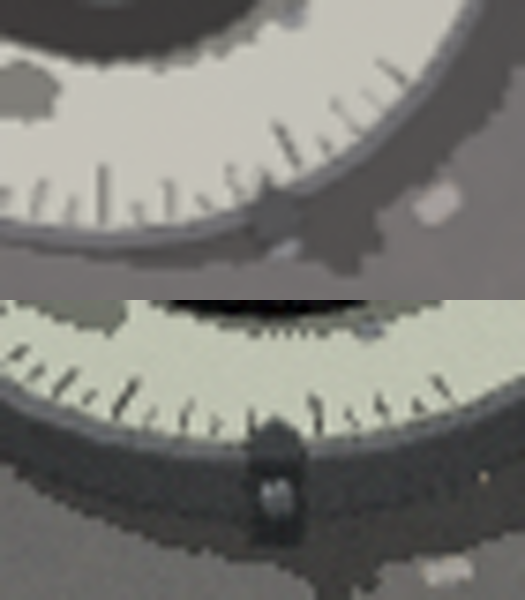

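The index clip sits at about 32.4° in both views, measured from world −x towards −y about the ring axis. The lever is at about −27.7°, the axis is at about (0.606, 0.043), and the stage yaw is about 8°. Now I'll move with the fingers shut to a point behind the knob.

servo_tool --deltas '[[[0,0.0205,-0.029,0,-0.5],[0,0.0205,-0.029,0,-0.5],[0,0.0205,-0.029,0,-0.5],[0,0.0205,-0.029,0,-0.5],[0,0.0205,-0.029,0,-0.5],[0,0.0205,-0.029,0,-0.5],[0,0.0205,-0.029,0,-0.5],[0,0.0205,-0.029,0,-0.5]]]'

```text
time: 0.9
tool_pos: [0.3908, 0.3491, 0.2055]
tool_rot: [-0.0, 0.219, 0.976, -0.0]
contact_force: [0.7, 0.2, 0.7]
gripper_width: 0.003
grasp_force: 0.0
```

servo_tool --deltas '[[[0,0.0205,-0.029,0,-0.5],[0,0.0205,-0.029,0,-0.5],[0,0.0205,-0.029,0,-0.5],[0,0.0205,-0.029,0,-0.5],[0,0.0205,-0.029,0,-0.5],[0,0.0205,-0.029,0,-0.5],[0,0.0205,-0.029,0,-0.5],[0,0,0,0,0]]]'

```text
time: 1.7
tool_pos: [0.5354, 0.1444, 0.2054]
tool_rot: [-0.0, 0.25, 0.968, -0.001]
contact_force: [0.4, 0.2, -0.1]
gripper_width: 0.003
grasp_force: 0.0
```

servo_tool --deltas '[[[0,0.0027,-0.003,-0.018,0],[0,0.0027,-0.003,-0.018,0],[0,0.0027,-0.003,-0.018,0],[0,0.0027,-0.003,-0.018,0],[0,0.0027,-0.003,-0.018,0],[0,0.0027,-0.003,-0.018,0],[0,0.0027,-0.003,-0.018,0],[0,0.0027,-0.003,-0.01,0]]]'

```text
time: 2.5
tool_pos: [0.5539, 0.1239, 0.0678]
tool_rot: [-0.002, 0.248, 0.969, -0.0]
contact_force: [-0.2, 0.4, -0.3]
gripper_width: -0.001
grasp_force: 0.0
```

```bash
python3 - <<'E'
from plant import manip, grab_frame
import cv2,numpy as np
print(manip.state()["tool_pos"],manip.state()["contact_force"])
o=[]
for n,(x,y) in(("top",(235,190)),("scene",(205,160))):
    f=grab_frame(n); np.savez(f"{n}1.npz",**f)
    o.append(cv2.resize(f["pixels"][y:y+140,x:x+160,::-1],None,fx=2.5,fy=2.5,interpolation=cv2.INTER_CUBIC))
cv2.imwrite("pics/b1.png",np.hstack(o))
E
```

```text
[0.55392164 0.12386151 0.06775291] [-0.23139514  0.4184256  -0.33097778]
```

View pics/b1.png

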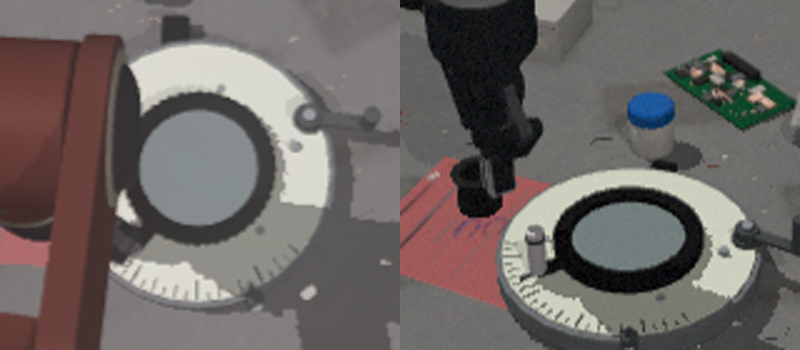

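The scene view shows the shut fingers clear of the loupe and just behind the knob, which is at about (535,245) in the picture. I'll advance gently.

servo_tool --deltas '[[[0,-0.0014,-0.0026,0,0],[0,-0.0014,-0.0026,0,0],[0,-0.0014,-0.0026,0,0],[0,-0.0014,-0.0026,0,0],[0,-0.0014,-0.0026,0,0],[0,-0.0014,-0.0026,0,0],[0,-0.0014,-0.0026,0,0],[0,-0.0014,-0.0026,0,0]]]'

```text
time: 3.4
tool_pos: [0.5442, 0.1024, 0.07]
tool_rot: [-0.0, 0.248, 0.969, -0.0]
contact_force: [-0.3, 0.6, -0.4]
gripper_width: -0.001
grasp_force: 0.0
```

servo_tool --deltas '[[[0,-0.0007,-0.0013,0,0],[0,-0.0007,-0.0013,0,0],[0,-0.0007,-0.0013,0,0],[0,-0.0007,-0.0013,0,0],[0,0,0,0,0],[0,0,0,0,0],[0,0,0,0,0],[0,0,0,0,0]]]'

```text
time: 4.2
tool_pos: [0.5416, 0.0976, 0.07]
tool_rot: [0.0, 0.248, 0.969, 0.0]
contact_force: [0.1, 0.4, -0.5]
gripper_width: -0.001
grasp_force: 0.0
```

servo_tool --deltas '[[[0,-0.0005,-0.0009,0,0],[0,-0.0005,-0.0009,0,0],[0,-0.0005,-0.0009,0,0],[0,-0.0005,-0.0009,0,0],[0,-0.0005,-0.0009,0,0],[0,-0.0005,-0.0009,0,0],[0,0,0,0,0],[0,0,0,0,0]]]'

```text
time: 5.0
tool_pos: [0.5386, 0.0921, 0.07]
tool_rot: [0.0, 0.248, 0.969, 0.0]
contact_force: [0.3, -0.0, 0.1]
gripper_width: 0.004
grasp_force: 0.0
```

servo_tool --deltas '[[[0,-0.0005,-0.0009,0,0],[0,-0.0005,-0.0009,0,0],[0,-0.0005,-0.0009,0,0],[0,-0.0005,-0.0009,0,0],[0,-0.0005,-0.0009,0,0],[0,-0.0005,-0.0009,0,0],[0,-0.0005,-0.0009,0,0],[0,-0.0005,-0.0009,0,0]]]'

```text
time: 5.8
tool_pos: [0.5345, 0.0848, 0.07]
tool_rot: [-0.0, 0.248, 0.969, -0.0]
contact_force: [0.1, -0.8, -0.6]
gripper_width: 0.003
grasp_force: 0.0
```

```bash
python3 - <<'E'
from plant import manip, grab_frame
import cv2,numpy as np
print(manip.state()["tool_pos"],manip.state()["contact_force"])
o=[]
for n,(x,y) in(("top",(255,220)),("scene",(225,200))):
    f=grab_frame(n); np.savez(f"{n}2.npz",**f)
    o.append(cv2.resize(f["pixels"][y:y+100,x:x+80,::-1],None,fx=5,fy=5,interpolation=cv2.INTER_CUBIC))
cv2.imwrite("pics/b2.png",np.hstack(o))
E
```

```text
[0.53450877 0.08484314 0.07000327] [ 0.1156341  -0.78122334 -0.56425897]
```

View pics/b2.png

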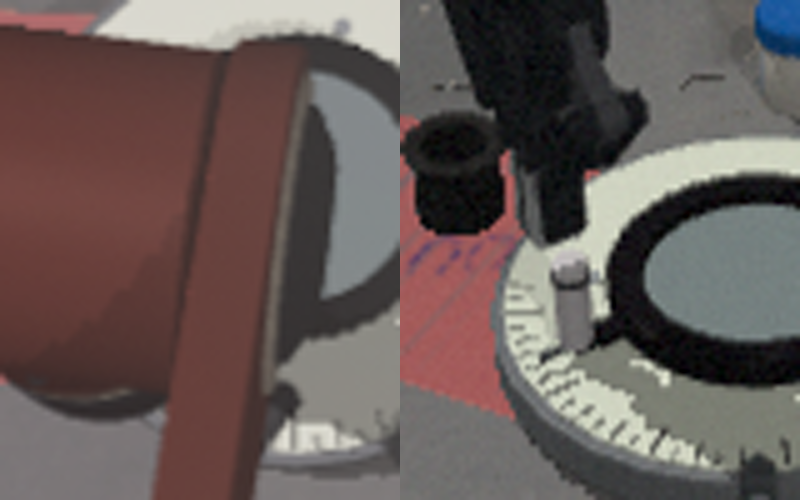

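The fingertips end at about (257,249) in full scene pixels, just behind and above the knob top, which is unmoved at (259,253). I'll check their height.

```bash
python3 - <<'E'
from h import *
f=load("scene2.npz")
for z in(.056,.07,.08,.09,.1): print(z,proj(f,[.5345,.0848,z]).round(1))
zm=f["z_map"]
R=cv2.Rodrigues(f["rvec"])[0]
for v in range(236,262,2):
  r=[]
  for u in(248,251,254,257,259,261):
    d=zm[v,u]; p=R.T@(np.array([(u-f["cx"])/f["fx"]*d,(v-f["cy"])/f["fy"]*d,d])-f["tvec"]); r.append(tuple((p*1000).round().astype(int)))
  print(v,[tuple(map(int,q)) for q in r])
E
```

```text
0.056 [[256.8 260.9]]
0.07 [[256.3 255.2]]
0.08 [[255.9 251. ]]
0.09 [[255.4 246.8]]
0.1 [[255.  242.6]]
236 [(525, 92, 119), (520, 81, 127), (511, 67, 138), (512, 61, 140), (532, 72, 122), (538, 73, 117)]
238 [(526, 93, 114), (522, 83, 120), (521, 75, 124), (526, 72, 122), (529, 71, 120), (533, 69, 118)]
240 [(525, 92, 110), (520, 82, 118), (520, 75, 120), (524, 71, 119), (529, 71, 115), (533, 69, 113)]
242 [(525, 93, 104), (519, 82, 113), (521, 76, 114), (527, 74, 111), (531, 73, 109), (532, 69, 109)]
244 [(622, 175, -2), (520, 82, 108), (520, 76, 111), (526, 74, 107), (530, 72, 105), (533, 70, 104)]
246 [(616, 170, -1), (520, 83, 103), (522, 78, 104), (525, 73, 103), (530, 73, 100), (536, 73, 96)]
248 [(586, 145, 26), (520, 83, 98), (525, 81, 96), (594, 129, 26), (595, 125, 27), (596, 120, 29)]
250 [(579, 140, 27), (580, 133, 30), (587, 132, 25), (541, 87, 77), (543, 84, 77), (590, 116, 30)]
252 [(575, 137, 27), (577, 131, 27), (579, 125, 29), (537, 84, 76), (537, 80, 77), (542, 79, 75)]
254 [(568, 132, 28), (571, 127, 28), (575, 123, 27), (530, 79, 78), (534, 78, 76), (539, 77, 73)]
256 [(563, 128, 28), (566, 124, 28), (567, 117, 30), (531, 81, 72), (533, 78, 72), (536, 75, 71)]
258 [(561, 127, 25), (561, 120, 28), (565, 116, 27), (534, 83, 64), (534, 79, 66), (539, 78, 63)]
260 [(554, 122, 28), (555, 115, 30), (559, 111, 29), (-50, -384, 700), (533, 78, 62), (536, 76, 60)]
```

```bash
python3 - <<'E'
from plant import manip
print([a for a in dir(manip) if a[0]!='_'], manip.finger_overhang); s=manip.state(); print(s["joint_pos"],s["tool_pos"],s["gripper_width"])
E
```

```text
['IKError', 'finger_overhang', 'job_done', 'state'] 0.014
[ 1.98077153e-02 -2.15317994e-02  1.92477357e+00 -2.76493800e-05
  1.23837191e+00 -1.04913734e+00] [0.53451247 0.08479545 0.06999676] -0.001417885030739307
```

The depth map puts the fingertips about 95 mm above the bench, although the stated geometry gives 56 mm. The shut fingers are therefore just above the knob, untouched. I'll measure the offset at both stops.

```bash
cat >> h.py <<'E'
def cloud(f):
    R=cv2.Rodrigues(f["rvec"])[0]; v,u=np.mgrid[:480,:640]; d=f["z_map"]; ok=d>0
    c=np.c_[((u-f["cx"])/f["fx"]*d)[ok],((v-f["cy"])/f["fy"]*d)[ok],d[ok]]
    return (c-f["tvec"])@R
def tip(f,tcp,zmin=.085):
    P=cloud(f); m=(np.hypot(*(P[:,:2]-tcp[:2]).T)<.06)&(P[:,2]>zmin)&(P[:,2]<.3); P=P[m]; lo=np.percentile(P[:,2],1); Q=P[P[:,2]<lo+.015]
    return lo,Q.mean(0),Q.min(0),Q.max(0)
E
python3 - <<'E'
from h import *
for n,t in(("scene1",(.5539,.1239)),("scene2",(.5345,.0848))):
    for r in tip(load(n+".npz"),np.array(t)): print(np.round(r,4))
E
```

```text
0.0991
[0.5452 0.1166 0.1038]
[0.5385 0.1062 0.0892]
[0.5601 0.1329 0.114 ]
0.1027
[0.5255 0.0783 0.1069]
[0.5194 0.0681 0.0937]
[0.5393 0.0944 0.1176]
```

The offset is consistent: the tips are about 24 mm above the reported TCP. I'll back off, then descend in stages.

servo_tool --deltas '[[[0,0.004,0.0075,0,0],[0,0.004,0.0075,0,0],[0,0.004,0.0075,0,0],[0,0,0,-0.004,0],[0,0,0,-0.004,0],[0,0,0,-0.004,0],[0,0,0,-0.004,0],[0,0,0,-0.004,0]]]'

```text
time: 6.7
tool_pos: [0.5463, 0.1072, 0.0494]
tool_rot: [-0.0, 0.248, 0.969, -0.0]
contact_force: [0.5, 0.5, 0.3]
gripper_width: -0.003
grasp_force: 0.0
```

```bash
python3 - <<'E'
from h import *
from plant import manip, grab_frame
s=manip.state();print(s["tool_pos"],s["contact_force"])
f=grab_frame("scene")
for r in tip(f,s["tool_pos"],.055): print(np.round(r,4))
E
```

```text
[0.54630554 0.10722111 0.04941942] [0.48980849 0.50152304 0.28017073]
0.0666
[0.536  0.0853 0.0709]
[0.5296 0.0743 0.0554]
[0.5519 0.1172 0.0812]
```

servo_tool --deltas '[[[0,0,0,-0.003,0],[0,0,0,-0.003,0],[0,0,0,-0.003,0],[0,0,0,-0.003,0],[0,0,0,-0.003,0],[0,0,0,-0.001,0],[0,0,0,0,0],[0,0,0,0,0]]]'

```text
time: 7.55
tool_pos: [0.5467, 0.1074, 0.0341]
tool_rot: [0.0, 0.248, 0.969, 0.0]
contact_force: [0.7, -0.1, -0.4]
gripper_width: -0.005
grasp_force: 0.0
```

```bash
python3 - <<'E'
from h import *
from plant import manip, grab_frame
s=manip.state();print(s["tool_pos"],s["contact_force"])
f=grab_frame("scene"); np.savez("scene3.npz",**f)
P=cloud(f); t=s["tool_pos"]; Q=P[(np.hypot(P[:,0]-t[0],P[:,1]-t[1])<.03)&(P[:,2]>.035)&(P[:,2]<.12)]
# along push direction
d=np.array([-.47,-.88]); a=(Q[:,:2]-t[:2])@d; b=(Q[:,:2]-t[:2])@np.array([.88,-.47])
for lo in np.arange(.035,.12,.01):
    m=(Q[:,2]>=lo)&(Q[:,2]<lo+.01); h,_=np.histogram(a[m],np.arange(-.03,.031,.005)); print(lo.round(3),h)
E
```

```text
[0.54665284 0.10742135 0.03408221] [ 0.73992113 -0.09034353 -0.39189534]
0.035 [0 0 0 0 0 0 1 1 2 3 9 9]
0.045 [0 0 0 0 0 0 0 0 0 0 2 6]
0.055 [ 0  0  0  0  0  1  2 10  4  0  0  9]
0.065 [ 0  0  0  0  0  5  5  9 21  5  2  8]
0.075 [ 0  0  0  0  1  4  6 14 15 19  9 10]
0.085 [ 0  0  0  0  0  3  5  9  7 10  0  0]
0.095 [0 1 0 0 6 8 3 3 5 4 0 0]
0.105 [2 4 1 1 4 5 2 4 8 8 1 3]
0.115 [0 0 0 0 0 1 0 0 0 7 0 1]
```

The tips are now at about 56 mm, with the front face about 14 mm ahead of the TCP. Advancing to contact.

servo_tool --deltas '[[[0,-0.0006,-0.0012,0,0],[0,-0.0006,-0.0012,0,0],[0,-0.0006,-0.0012,0,0],[0,-0.0006,-0.0012,0,0],[0,-0.0006,-0.0012,0,0],[0,-0.0006,-0.0012,0,0],[0,-0.0006,-0.0012,0,0],[0,0,0,0,0]]]'

```text
time: 8.4
tool_pos: [0.5423, 0.0989, 0.034]
tool_rot: [-0.0, 0.248, 0.969, -0.0]
contact_force: [-0.1, 2.2, -0.4]
gripper_width: 0.003
grasp_force: 1.1
```

Contact made at 2.2 N. Now I'll follow the arc about the axis, turning the tool with it.

servo_tool --deltas '[[[0,-0.0018,-0.0024,0,2],[0,-0.0018,-0.0024,0,2],[0,-0.0018,-0.0024,0,2],[0,-0.0018,-0.0024,0,2],[0,-0.0014,-0.0026,0,2],[0,-0.0014,-0.0026,0,2],[0,-0.0014,-0.0026,0,2],[0,-0.0014,-0.0026,0,2]]]'

```text
time: 9.2
tool_pos: [0.5299, 0.0788, 0.0341]
tool_rot: [0.0, 0.11, 0.994, -0.0]
contact_force: [1.4, 2.5, -0.2]
gripper_width: -0.002
grasp_force: 1.4
```

```bash
python3 - <<'E'
from plant import manip, grab_frame
import cv2,numpy as np
o=[]
for n,(x,y) in(("top",(255,220)),("scene",(225,200))):
    f=grab_frame(n); np.savez(f"{n}4.npz",**f)
    o.append(cv2.resize(f["pixels"][y:y+100,x:x+80,::-1],None,fx=5,fy=5,interpolation=cv2.INTER_CUBIC))
cv2.imwrite("pics/b4.png",np.hstack(o))
E
```

```text
(no output)
```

View pics/b4.png

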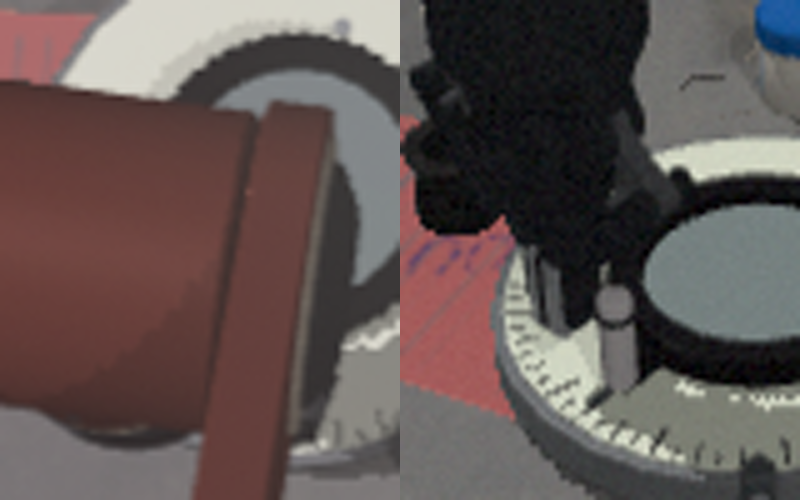

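The push works: the scene view shows the knob top at about (268,260), with the finger flat against its left side. Continuing.

servo_tool --deltas '[[[0,-0.0011,-0.0028,0,2],[0,-0.0011,-0.0028,0,2],[0,-0.0011,-0.0028,0,2],[0,-0.0011,-0.0028,0,2],[0,-0.0006,-0.0029,0,2],[0,-0.0006,-0.0029,0,2],[0,-0.0006,-0.0029,0,2],[0,-0.0006,-0.0029,0,2]]]'

```text
time: 10.1
tool_pos: [0.5233, 0.0562, 0.0341]
tool_rot: [0.001, -0.029, 1.0, 0.0]
contact_force: [1.9, 3.5, -0.8]
gripper_width: -0.002
grasp_force: 1.3
```

servo_tool --deltas '[[[0,-0.0003,-0.0029,0,2],[0,-0.0003,-0.0029,0,2],[0,-0.0003,-0.0029,0,2],[0,-0.0003,-0.0029,0,2],[0,0.0002,-0.0029,0,2],[0,0.0002,-0.0029,0,2],[0,0,0,0,0],[0,0,0,0,0]]]'

```text
time: 10.9
tool_pos: [0.522, 0.0385, 0.034]
tool_rot: [-0.0, -0.132, 0.991, -0.0]
contact_force: [-0.2, 1.9, 1.1]
gripper_width: 0.0
grasp_force: 0.4
```

```bash
cat >> h.py <<'E'
def knob(f,lo,hi):
    P=cloud(f); return P[(P[:,2]>lo)&(P[:,2]<hi)]
E
python3 - <<'E'
from h import *
from plant import manip, grab_frame
f=grab_frame("scene"); np.savez("scene5.npz",**f)
C=np.array([.6037,.0421])
for n in("scene0","scene4","scene5"):
    f=load(n+".npz"); im=f["pixels"]; g=cv2.cvtColor(im,cv2.COLOR_RGB2HSV)
    # pixels whose ray at z=.079 falls on the knob circle; scan brightness (bright top of the knob) by angle
    A=np.radians(np.arange(-40,50,1.)); P=np.c_[C[0]-.078*np.cos(A),C[1]-.078*np.sin(A),np.full(90,.079)]
    zc=(P@cv2.Rodrigues(f["rvec"])[0].T+f["tvec"])[:,2]
    q=proj(f,P).astype(np.float32); d=cv2.remap(f["z_map"],q[:,0],q[:,1],cv2.INTER_NEAREST).ravel()
    ok=abs(d-zc)<.005; print(n,np.degrees(A[ok]).round())
E
```

```text
scene0 [-34. -33. -32. -31. -30. -29. -28. -27. -26. -25. -24.]
scene4 [-18. -17. -16. -15. -14. -13. -12. -11. -10.  -9.  -8.  -7.  -5.  -4.]
scene5 [11. 12. 13. 14. 15. 16. 17. 18. 19. 20. 21.]
```

servo_tool --deltas '[[[0,0.0002,-0.0029,0,2],[0,0.0003,-0.0029,0,2],[0,0.0005,-0.0029,0,2],[0,0.0006,-0.0029,0,2],[0,0.0007,-0.0028,0,2],[0,0,0,0,0],[0,0,0,0,0],[0,0,0,0,0]]]'

```text
time: 11.75
tool_pos: [0.5241, 0.0244, 0.0339]
tool_rot: [-0.0, -0.218, 0.976, -0.0]
contact_force: [-0.8, 1.6, 1.4]
gripper_width: -0.003
grasp_force: 0.7
```

```bash
cat >> h.py <<'E'
def dark(f,C,r,z,lo=15,hi=45,step=.5):
    g=cv2.GaussianBlur(cv2.cvtColor(f["pixels"],cv2.COLOR_RGB2GRAY),(0,0),.4)
    A=np.radians(np.arange(lo,hi,step)); P=np.c_[C[0]-r*np.cos(A),C[1]-r*np.sin(A),np.full(len(A),z)]
    q=proj(f,P).astype(np.float32); return np.degrees(A),cv2.remap(g,q[:,0],q[:,1],cv2.INTER_LINEAR).ravel()
E
python3 - <<'E'
from h import *
from plant import grab_frame
f=grab_frame("scene"); np.savez("scene6.npz",**f)
C=np.array([.6037,.0421])
for r,z in((.066,.041),(.088,.041),(.090,.041),(.092,.041),(.100,.036),(.104,.036),(.110,.036)):
    a,v=dark(f,C,r,z,10,46,1); print(r,v)
x,y=255,235
cv2.imwrite("pics/b6.png",cv2.resize(f["pixels"][y:y+75,x:x+80,::-1],None,fx=8,fy=8,interpolation=cv2.INTER_CUBIC))
E
```

```text
0.066 [ 88  77  61  55  52  50  43  35  40  48  58  73  93  99 104 108 111 112
 114 114 111 105  92  52  37  38  44  47  42  41  38  27  27  46  51  55]
0.088 [214 214 213 212 212 213 213 212 213 214 213 214 211 211 205 193 169  85
  62  84 112 126 126 127 127 129 153 176 190 210 211 211 213 215 214 213]
0.09 [213 213 214 214 212 212 212 213 214 214 213 214 213 212 210 203 182  83
  57  88 119 127 126 127 127 128 136 144 165 199 206 210 211 213 213 213]
0.092 [201 196 208 212 211 211 212 214 214 213 214 214 211 204 199 194 167  83
  54  89 124 126 126 126 128 127 128 127 140 156 161 176 208 211 213 213]
0.1 [142 192 210 201 174 181 212 213 211 143 188 168 136 107 104 119 127 125
  98  73  78  61  51  61  87 114 127 116  67 123 127 125 104 107 123 126]
0.104 [146 162 177 176 156 149 165 175 184 165 154 175 154 124 119 129 129 123
  96  61  45  44  44  42  45  74 118 120 106 115 118 123 124 122 129 127]
0.11 [112 110 105 102 104 112 108 106 104 104 107 105  81  69  67  69  69  68
  67  45  49  50  51  51  52  55  64  68  71  72  74  73  71  70  68  72]
```

View pics/b6.png

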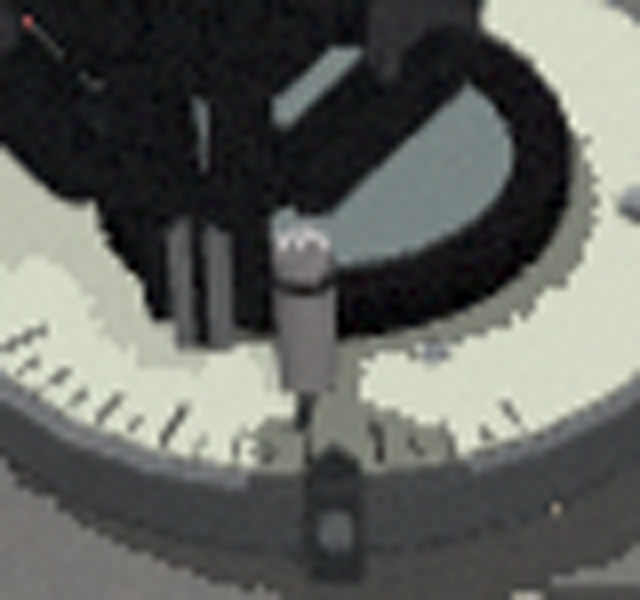

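The nose, at (303,415) in the crop, reads 28.0° and the clip reads 32.0°. About 4° remain, so I'll push 3.5° and re-measure.

servo_tool --deltas '[[[0,0.0004,-0.0014,0,1],[0,0.0004,-0.0014,0,1],[0,0.0004,-0.0014,0,1],[0,0.0002,-0.0007,0,0.5],[0,0,0,0,0],[0,0,0,0,0],[0,0,0,0,0],[0,0,0,0,0]]]'

```text
time: 12.6
tool_pos: [0.5256, 0.0194, 0.0339]
tool_rot: [-0.0, -0.248, 0.969, -0.0]
contact_force: [-2.2, 0.4, 1.2]
gripper_width: -0.002
grasp_force: 0.8
```

```bash
cat > m.py <<'E'
from h import *
def cen(a,v,hi): 
    w=np.clip(hi-v,0,None); k=a[np.argmin(v)]; m=abs(a-k)<5; return (a[m]*w[m]).sum()/w[m].sum()
def run(f,C):
    for dx,dy in((0,0),(.002,.002),(.002,-.002)):
        print([float(round(cen(*dark(f,C+[dx,dy],r,.041,20,44,.25),100),2)) for r in(.088,.09,.092)],
          [float(round(cen(*dark(f,C+[dx,dy],r,.036,20,44,.25),h),2)) for r,h in((.1,90),(.104,90),(.11,60))])
E
python3 - <<'E'
from m import *
from plant import grab_frame
f=grab_frame("scene"); np.savez("scene7.npz",**f)
run(f,np.array([.6037,.0421]))
E
```

```text
[31.32, 32.52, 32.54] [32.78, 29.61, 26.49]
[31.29, 31.84, 32.57] [38.28, 32.71, 30.57]
[29.57, 30.31, 30.28] [30.91, 28.05, 25.0]
```

Too noisy with the fingers nearby, so I'll back away and look with a clear view.

servo_tool --deltas '[[[0,-0.003,0.01,0,0],[0,-0.003,0.01,0,0],[0,-0.003,0.01,0,0],[0,0,0.03,0.03,0],[0,0,0.03,0.03,0],[0,0,0.03,0.03,0],[0,-0.03,0.03,0.02,0],[0,-0.03,0.03,0.02,0]]]'

```text
time: 13.45
tool_pos: [0.456, 0.2013, 0.1655]
tool_rot: [0.001, -0.248, 0.969, 0.0]
contact_force: [-0.1, 0.2, -0.3]
gripper_width: 0.0
grasp_force: 0.0
```

```bash
python3 - <<'E'
from m import *
from plant import grab_frame
o=[]
for n,C in(("top",[.60754,.04467]),("scene",[.6037,.0421])):
    f=grab_frame(n); np.savez(n+"8.npz",**f); C=np.array(C)
    print(n); 
    for r,z in((.086,.041),(.089,.041),(.092,.041),(.1,.036),(.104,.036),(.11,.036)): print(r,dark(f,C,r,z,20,44,1)[1])
    q=proj(f,[.527,-.003,.036])[0].astype(int); x,y=q[0]-25,q[1]-35
    o.append(cv2.resize(f["pixels"][y:y+60,x:x+50,::-1],None,fx=8,fy=8,interpolation=cv2.INTER_CUBIC))
cv2.imwrite("pics/b8.png",np.hstack(o))
E
```

```text
top
0.086 [206 207 207 206 206 206 206 202 191 167 128 103  97 118 128 133 133 122
 118 125 133 135 135 138]
0.089 [204 207 206 206 207 206 206 205 198 179 144 101 104 121 138 145 140 117
 104 119 131 134 134 134]
0.092 [197 206 207 206 206 206 206 194 177 186 161 132 127 132 152 189 186 148
 109 123 133 134 135 133]
0.1 [164 157 160 157 153 148 158 154 136 132 130 112  95  95 124 142 143 147
 153 158 155 158 150 119]
0.104 [113 113 111 110 111 109 107 106 101  92  91  91  91  90  90  88  92 103
 106 107 106 107 109 108]
0.11 [90 92 94 93 90 87 88 86 81 80 85 87 90 88 86 82 83 86 86 85 85 86 86 86]
scene
0.086 [198 200 198 198 198 196 194 190 169 148 108  76  76 104 109 110 114 120
 132 186 194 197 197 198]
0.089 [198 197 198 200 200 198 199 198 195 177 126  77  79 114 118 118 118 119
 128 150 160 192 196 197]
0.092 [198 198 198 197 199 200 198 197 197 183 132  79  80 116 118 119 117 116
 118 121 130 157 164 172]
0.1 [178 199 196 167 161 186 199 196 152 112 120  94  78  79 107 167 197 177
  89 169 122 118  97 101]
0.104 [144 168 168 160 152 168 168 164 131  84  70  69  68  67  72 103 152 151
 135 159 156 153 134 112]
0.11 [102 105 106 103 101  98  94  97  92  64  61  61  60  60  63  65  86 102
  99  93  93  95  92  92]
```

View pics/b8.png

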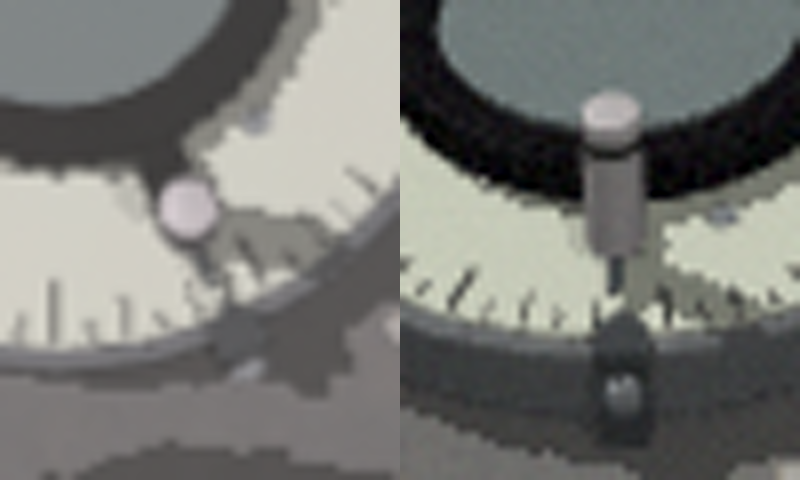

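In the clear view, the nose reads about 31.3° in both cameras (crop pixels (210,260) and (615,275)). The clip reads about 32.2°, so the lever needs roughly 0.9° more. Going back for a small nudge.

servo_tool --deltas '[[[0,0.03,-0.03,-0.02,0],[0,0.03,-0.03,-0.02,0],[0,0,-0.03,-0.03,0],[0,0,-0.03,-0.03,0],[0,0,-0.025,-0.03,0],[0,0,0,0,0],[0,0,0,0,0],[0,0,0,0,0]]]'

```text
time: 14.35
tool_pos: [0.518, 0.0553, 0.0355]
tool_rot: [0.001, -0.249, 0.969, -0.0]
contact_force: [1.0, -0.2, -0.1]
gripper_width: -0.001
grasp_force: 0.0
```

servo_tool --deltas '[[[0,0.0015,-0.006,0,0],[0,0.0015,-0.006,0,0],[0,0.0015,-0.006,0,0],[0,0.0015,-0.006,0,0],[0,0.0015,-0.006,-0.001,0],[0,0,-0.002,0,0],[0,0,0,0,0],[0,0,0,0,0]]]'

```text
time: 15.15
tool_pos: [0.524, 0.0225, 0.0329]
tool_rot: [-0.0, -0.248, 0.969, 0.0]
contact_force: [0.8, 0.4, 0.1]
gripper_width: -0.001
grasp_force: 0.0
```

servo_tool --deltas '[[[0,0.0005,-0.0011,0,0],[0,0.0005,-0.0011,0,0],[0,0.0005,-0.0011,0,0],[0,0.0005,-0.0011,0,0],[0,0,0,0,0],[0,0,0,0,0],[0,0,0,0,0],[0,0,0,0,0]]]'

```text
time: 15.95
tool_pos: [0.5262, 0.0183, 0.033]
tool_rot: [0.0, -0.248, 0.969, 0.0]
contact_force: [-0.7, 3.1, -0.2]
gripper_width: -0.005
grasp_force: 1.3
```

```bash
cat > e.py <<'E'
from m import *
from plant import grab_frame
import sys
def edges(a,v,th):
    i=np.argmin(np.where((a>28)&(a<36),v,999)); l=i
    while l>0 and v[l]<th: l-=1
    r=i
    while r<len(v)-1 and v[r]<th: r+=1
    return round(float(a[l]),1),round(float(a[r]),1)
def rep(n,f):
    C=np.array({"t":[.60754,.04467],"s":[.6037,.0421]}[n[0]])
    print(n,[edges(*dark(f,C,r,.041,24,44,.1),112) for r in(.088,.09,.092)],
      [edges(*dark(f,C,r,.036,24,44,.1),t) for r,t in((.102,95),(.104,100),(.106,95))])
if __name__=="__main__":
    rep("s8",load("scene8.npz")); rep("t8",load("top8.npz"))
    for n in sys.argv[1:]: f=grab_frame(n); np.savez(n+"9.npz",**f); rep(n,f)
E
python3 e.py scene
```

```text
s8 [(30.1, 33.0), (30.2, 32.9), (30.2, 32.9)] [(28.5, 34.4), (28.5, 35.0), (27.9, 35.2)]
t8 [(30.7, 32.5), (31.3, 32.4), (31.5, 31.5)] [(29.7, 33.8), (28.1, 36.7), (24.0, 43.9)]
scene [(30.8, 33.9), (31.0, 33.9), (30.9, 33.9)] [(28.0, 35.2), (27.9, 35.5), (27.1, 36.0)]
```

```bash
python3 - <<'E'
from h import *
f=load("scene0.npz"); g=cv2.cvtColor(f["pixels"],cv2.COLOR_RGB2HSV)
# glass disc in scene0 
m=((g[...,1]>15)&(g[...,1]<60)&(abs(g[...,0].astype(int)-95)<20)&(g[...,2]>90)).astype(np.uint8); k=0*m;k[235:275,270:325]=1;m*=k
c=max(cv2.findContours(m,0,cv2.CHAIN_APPROX_NONE)[0],key=cv2.contourArea); print("glass",cv2.fitEllipse(c))
C=np.array([.6037,.0421]);print("axis proj",proj(f,[[*C,.03],[*C,.04]]))
for a in(31,32,33): print(a,[proj(f,[C[0]-r*np.cos(np.radians(a)),C[1]-r*np.sin(np.radians(a)),z])[0].round(2) for r,z in((.09,.041),(.104,.036),(.115,.036))])
for n in("scene0","scene8","scene9"):
    G=cv2.cvtColor(load(n+".npz")["pixels"],cv2.COLOR_RGB2GRAY)
    print(n)
    for v in range(286,300): print(v,G[v,286:308])
E
```

```text
glass ((295.94403076171875, 254.074951171875), (25.64090919494629, 43.733177185058594), 87.29059600830078)
axis proj [[296.12722791 257.8120509 ]
 [295.98308134 253.91876701]]
31 [array([295.33, 285.59]), array([295.3 , 293.01]), array([295.21, 297.36])]
32 [array([296.19, 285.57]), array([296.31, 292.99]), array([296.34, 297.34])]
33 [array([297.06, 285.55]), array([297.32, 292.95]), array([297.47, 297.3 ])]
scene0
286 [189 191 189 188 189 190 192 189 188 191 190 192 189 189 190 190 189 189
 190 189 189 191]
287 [190 188 189 189 189 189 189 189 190 188 193 190 188 191 188 157 190 192
 189 192 191 189]
288 [190 189 187 190 191 189 188 192 191 192 188 189 187 188 187 113 126 191
 189 189 189 190]
289 [189 187 190 189 189 190 189 157 189 189 189 190 190 191 188 140 107 188
 190 190 154 191]
290 [191 191 158 188 193 192 190 117 189 189 140 165 191 190 193 180 109 187
 188 187 115 190]
291 [192 189 145 151 192 189 188 107 164 117  82  93 141 187 189 187  75 190
 187 190 178 129]
292 [191 189 116 183 188 189 189  75  91  72  64  62  80 108 193 189  97 191
 190 177 160 148]
293 [146 146 14
[... 2393 characters left out ...]
27 127  48 129
 128 127 120  86]
292 [214 212 128 124 126 126 128  47  60  45  40  43  57  71 126 126  66 124
 126 131 131 125]
293 [163 168 165 152 131 132 110  69  43  41  42  43  43  45 111 127 123 114
 102 103 104  87]
294 [124 120 127 115  89  88  76  48  45  42  48  46  44  42  75  83  87  79
  71  70  75  70]
295 [114 115 117 114  73  71  65  43  47  44  50  47  51  50  57  66  68  70
  69  69  70  69]
296 [80 82 87 90 69 72 72 48 50 49 47 47 46 47 57 69 70 71 68 66 70 69]
297 [68 65 71 67 66 67 71 48 43 42 44 46 47 44 56 66 66 67 69 66 69 66]
298 [64 67 63 67 69 66 66 43 46 40 50 49 44 41 56 66 65 67 68 65 66 69]
299 [69 69 68 67 69 67 56 43 43 68 82 82 71 43 57 67 65 66 66 67 68 66]
```

Measured by column in the scene view, which looks almost straight along the radius, the clip is at 32.0° and the nose at 31.8°. The difference is about 0.3 mm at the nose, so the lever is set. Now I'll back off, rise and travel over to the clamp.

servo_tool --deltas '[[[0,-0.003,0.01,0,0],[0,-0.003,0.01,0,0],[0,-0.003,0.01,0,0],[0,0,0,0.035,0],[0,0,0,0.035,0],[0,0,0,0.035,0],[0,0.02,-0.02,0,0],[0,0.02,-0.02,0,0]]]'

```text
time: 16.8
tool_pos: [0.5586, 0.0087, 0.1404]
tool_rot: [0.002, -0.249, 0.968, -0.001]
contact_force: [-0.5, 0.1, -0.3]
gripper_width: -0.001
grasp_force: 0.0
```

servo_tool --deltas '[[[0,0.0225,-0.0147,0,-4.8],[0,0.0225,-0.0147,0,-4.8],[0,0.0225,-0.0147,0,-4.8],[0,0.0225,-0.0147,0,-4.8],[0,0.0225,-0.0147,0,-4.8],[0,0.0225,-0.0147,0,-4.8],[0,0,0,0,0],[0,0,0,0,0]]]'

```text
time: 17.6
tool_pos: [0.6919, -0.0794, 0.1375]
tool_rot: [-0.001, -0.0, 1.0, 0.0]
contact_force: [0.2, 0.4, -0.2]
gripper_width: 0.002
grasp_force: 0.0
```

```bash
python3 - <<'E'
from h import *
from plant import manip,grab_frame
f=grab_frame("scene"); np.savez("scene10.npz",**f)
G=cv2.cvtColor(f["pixels"],cv2.COLOR_RGB2GRAY)
for v in range(284,298): print(v,G[v,288:304])
P=cloud(f); q=np.array([.6565,-.08]); Q=P[(np.hypot(*(P[:,:2]-q).T)<.02)&(P[:,2]>.04)&(P[:,2]<.075)]
print(len(Q),Q.mean(0) if len(Q) else 0,Q.max(0),Q.min(0)); print(manip.state()["joint_pos"])
h=np.load("top0.npz")["z_map"]
for r in(.68,.70,.72):
  pass
P=cloud(load("scene0.npz")); Q=P[(abs(P[:,0]-.70)<.05)&(abs(P[:,1]+.09)<.05)]; print("obst beyond pin",Q[:,2].max())
E
```

```text
284 [202 202 201 202 200 169 164  80  67  77 119 118 118 121 121 142]
285 [202 203 202 205 201 197 177 132  71  75 119 121 120 121 118 124]
286 [206 206 202 201 203 204 179 142  68  78 120 122 120 120 122 120]
287 [203 204 204 204 203 202 176 144  73  79 124 122 120 101 121 121]
288 [203 204 204 203 204 203 198 172  77  81 119 122 119  71  81 121]
289 [203 203 202 201 204 166 205 198 186 185 122 120 121  88  68 119]
290 [168 201 206 205 201 124 203 202 150 130 121 122 193 186  68 121]
291 [157 166 201 203 201 112 176 127  86  78 102 121 141 200  69 191]
292 [121 196 202 201 202  82 101  77  68  70  76  89 190 203 108 202]
293 [158 176 174 173 153  95  72  69  70  71  70  77 140 154 135 138]
294 [119 115  98 119  82  67  73  72  73  68  71  71  93 115 115 109]
295 [106 108 102 106 101  71  68  71  69  66  68  65  59 109 108  98]
296 [87 86 84 83 83 60 52 56 56 54 54 53 58 72 74 71]
297 [68 68 64 64 64 45 46 45 44 42 41 44 51 65 64 63]
97 [ 0.65520538 -0.07957226  0.05585821] [ 0.66581777 -0.06085043  0.0711737 ] [ 0.6481658  -0.08572868  0.04008022]
[-2.20800284e-01  2.63228175e-01  1.49441350e+00  7.83038184e-05
  1.38509847e+00 -1.79222280e+00]
obst beyond pin 0.07007040263482038
```

The ring is still aligned (nose about 31.9°), and the clamp pin is at about (0.656, −0.080). Descending beyond it.

servo_tool --deltas '[[[0,0,0,-0.018,0],[0,0,0,-0.018,0],[0,0,0,-0.018,0],[0,0,0,-0.018,0],[0,0,0,-0.018,0],[0,0,0,-0.017,0],[0,0,0,0,0],[0,0,0,0,0]]]'

```text
time: 18.45
tool_pos: [0.692, -0.0801, 0.0304]
tool_rot: [-0.0, 0.0, 1.0, 0.0]
contact_force: [0.3, -0.1, 0.5]
gripper_width: 0.002
grasp_force: 0.0
```

servo_tool --deltas '[[[0,-0.004,0,0,0],[0,-0.004,0,0,0],[0,-0.004,0,0,0],[0,-0.002,0,0,0],[0,-0.0015,0,0,0],[0,-0.0015,0,0,0],[0,-0.0015,0,0,0],[0,0,0,0,0]]]'

```text
time: 19.25
tool_pos: [0.674, -0.0804, 0.0315]
tool_rot: [0.0, 0.0, 1.0, -0.0]
contact_force: [0.8, -0.2, 1.3]
gripper_width: 0.003
grasp_force: 0.9
```

servo_tool --deltas '[[[0,-0.0016,-0.0005,0,-2],[0,-0.0016,-0.0005,0,-2],[0,-0.0016,-0.0005,0,-2],[0,-0.0016,-0.0005,0,-2],[0,-0.0017,-0.0002,0,-2],[0,-0.0017,-0.0002,0,-2],[0,-0.0017,-0.0002,0,-2],[0,-0.0017,-0.0002,0,-2]]]'

```text
time: 20.05
tool_pos: [0.6609, -0.0827, 0.0314]
tool_rot: [0.0, 0.14, 0.99, 0.0]
contact_force: [2.3, -0.3, 1.6]
gripper_width: -0.0
grasp_force: 0.9
```

servo_tool --deltas '[[[0,-0.0017,0,0,-2],[0,-0.0017,0,0,-2],[0,-0.0017,0,0,-2],[0,-0.0017,0,0,-2],[0,-0.0017,0.0002,0,-2],[0,-0.0017,0.0002,0,-2],[0,-0.0017,0.0002,0,-2],[0,-0.0017,0.0002,0,-2]]]'

```text
time: 20.85
tool_pos: [0.6473, -0.0818, 0.0313]
tool_rot: [0.0, 0.277, 0.961, 0.0]
contact_force: [2.2, 0.6, 1.0]
gripper_width: -0.002
grasp_force: 0.9
```

```bash
cat > pin.py <<'E'
from h import *
from plant import manip,grab_frame
s=manip.state(); t=s["tool_pos"]; print(t,s["contact_force"])
for n in("scene","top"):
    f=grab_frame(n); P=cloud(f); d=np.hypot(P[:,0]-.6575,P[:,1]+.035)
    Q=P[(d>.036)&(d<.053)&(P[:,2]>.048)&(P[:,2]<.073)&(np.hypot(P[:,0]-t[0],P[:,1]-t[1])<.04)]
    print(n,len(Q),np.median(Q,0) if len(Q) else '', Q.min(0) if len(Q) else '',Q.max(0) if len(Q) else '')
E
python3 pin.py
```

```text
[ 0.64725398 -0.08182482  0.03127494] [2.19448946 0.59206607 0.96581137]
scene 98 [ 0.62954348 -0.07447351  0.06330393] [ 0.62474317 -0.082465    0.04817516] [ 0.64042831 -0.06607756  0.07226324]
top 0
```

The pin is moving as planned. Continuing.

servo_tool --deltas '[[[0,-0.0016,0.0005,0,-2],[0,-0.0016,0.0005,0,-2],[0,-0.0016,0.0005,0,-2],[0,-0.0016,0.0005,0,-2],[0,-0.0015,0.0007,0,-2],[0,-0.0015,0.0007,0,-2],[0,-0.0015,0.0007,0,-2],[0,-0.0015,0.0007,0,-2]]]'

```text
time: 21.75
tool_pos: [0.6348, -0.0774, 0.0312]
tool_rot: [0.0, 0.407, 0.913, 0.0]
contact_force: [1.9, -0.6, 0.6]
gripper_width: -0.001
grasp_force: 0.9
```

servo_tool --deltas '[[[0,-0.0014,0.0009,0,-2],[0,-0.0014,0.0009,0,-2],[0,-0.0014,0.0009,0,-2],[0,-0.0014,0.0009,0,-2],[0,-0.0013,0.0011,0,-2],[0,-0.0013,0.0011,0,-2],[0,-0.0013,0.0011,0,-2],[0,-0.0013,0.0011,0,-2]]]'

```text
time: 22.55
tool_pos: [0.6239, -0.0695, 0.0312]
tool_rot: [0.0, 0.53, 0.848, -0.0]
contact_force: [1.8, -1.1, 0.6]
gripper_width: -0.004
grasp_force: 0.9
```

```bash
python3 pin.py
```

```text
[ 0.62387865 -0.0694964   0.03116684] [ 1.79491827 -1.11867848  0.58534168]
scene 79 [ 0.61338398 -0.05525251  0.0630681 ] [ 0.60888214 -0.06528338  0.04866058] [ 0.62305644 -0.04928403  0.06949729]
top 33 [ 0.61468607 -0.0505339   0.07001004] [ 0.61147306 -0.06123556  0.05028658] [ 0.62193034 -0.04604391  0.07244005]
```

servo_tool --deltas '[[[0,-0.0011,0.0012,0,-2],[0,-0.0011,0.0012,0,-2],[0,-0.0011,0.0012,0,-2],[0,-0.0011,0.0012,0,-2],[0,-0.0009,0.0014,0,-2],[0,0,0,0,0],[0,0,0,0,0],[0,0,0,0,0]]]'

```text
time: 23.45
tool_pos: [0.6182, -0.0633, 0.0309]
tool_rot: [-0.0, 0.602, 0.799, -0.0]
contact_force: [0.9, -1.2, 2.0]
gripper_width: -0.003
grasp_force: 0.7
```

servo_tool --deltas '[[[0,-0.0005,0.0007,0,-1],[0,-0.0005,0.0007,0,-1],[0,-0.0005,0.0007,0,-1],[0,0,0,0,0],[0,0,0,0,0],[0,0,0,0,0],[0,0,0,0,0],[0,0,0,0,0]]]'

```text
time: 24.25
tool_pos: [0.6167, -0.0609, 0.0309]
tool_rot: [-0.0, 0.623, 0.782, -0.0]
contact_force: [-0.9, -1.7, 0.7]
gripper_width: -0.002
grasp_force: 0.6
```

servo_tool --deltas '[[[0,-0.0004,0.001,0,-1],[0,-0.0004,0.001,0,-1],[0,-0.0004,0.001,0,-1],[0,-0.0003,0.001,0,-1],[0,0,0,0,0],[0,0,0,0,0],[0,0,0,0,0],[0,0,0,0,0]]]'

```text
time: 25.05
tool_pos: [0.6155, -0.0594, 0.031]
tool_rot: [0.002, 0.65, 0.76, -0.002]
contact_force: [0.5, -9.8, -1.0]
gripper_width: 0.002
grasp_force: 4.6
```

```bash
python3 pin.py
```

```text
[ 0.61551368 -0.05942837  0.0310445 ] [ 0.52491859 -9.81869526 -1.03189753]
scene 63 [ 0.60919249 -0.04410573  0.06285615] [ 0.60634837 -0.07081545  0.04856055] [ 0.6235169  -0.03621649  0.07267396]
top 13 [ 0.60962305 -0.03863097  0.05766071] [ 0.60805982 -0.04365682  0.04809684] [ 0.61341662 -0.03585241  0.0711925 ]
```

Force rose to 9.8 N and the pin sits at the predicted stop position, so the clamp is closed. Retracting and doing the final check.

servo_tool --deltas '[[[0,0.002,-0.01,0,0],[0,0.002,-0.01,0,0],[0,0.002,-0.01,0,0],[0,0,0,0.035,0],[0,0,0,0.035,0],[0,0,0,0.035,0],[0,0,-0.04,0.02,0],[0,0,-0.04,0.02,0]]]'

```text
time: 25.95
tool_pos: [0.622, -0.1674, 0.178]
tool_rot: [0.001, 0.649, 0.761, 0.001]
contact_force: [-0.0, -0.1, 0.3]
gripper_width: -0.002
grasp_force: 0.0
```

servo_tool --deltas '[[[0,0,-0.04,0.01,0],[0,0,-0.04,0.01,0],[0,0,-0.03,0,0],[0,0,0,0,0],[0,0,0,0,0],[0,0,0,0,0],[0,0,0,0,0],[0,0,0,0,0]]]'

```text
time: 26.75
tool_pos: [0.6215, -0.2759, 0.1959]
tool_rot: [-0.0, 0.649, 0.761, 0.0]
contact_force: [-0.9, -0.2, -0.1]
gripper_width: 0.001
grasp_force: 0.0
```

```bash
python3 - <<'E'
from h import *
from plant import manip,grab_frame
s=manip.state(); print(s["time"],s["tool_pos"],s["contact_force"])
for n in("scene","top"):
    f=grab_frame(n); np.savez(n+"11.npz",**f); g=load(n+"0.npz")
    P=cloud(f); d=np.hypot(P[:,0]-.6575,P[:,1]+.035)
    Q=P[(d>.036)&(d<.053)&(P[:,2]>.05)&(P[:,2]<.073)]; print(n,"pin",len(Q),Q.mean(0) if len(Q) else'')
    D=(np.abs(f["pixels"].astype(int)-g["pixels"]).max(2)>45).astype(np.uint8)
    k,_,st,ce=cv2.connectedComponentsWithStats(D); print([(tuple(map(int,st[i])),) for i in range(1,k) if st[i][4]>12])
f=load("scene11.npz");G=cv2.cvtColor(f["pixels"],cv2.COLOR_RGB2GRAY)
for v in(285,286,287,288,291,293,296,297): print(v,G[v,288:304])
T=cv2.cvtColor(load("top11.npz")["pixels"],cv2.COLOR_RGB2GRAY)
for r,z in((.089,.041),(.092,.041),(.1,.036),(.104,.036)): print(r,dark(load("top11.npz"),[.60754,.04467],r,z,26,40,1)[1])
E
```

```text
26.75 [ 0.62150264 -0.27585434  0.19589249] [-0.91237656 -0.20881673 -0.10735154]
scene pin 69 [ 0.61067317 -0.04446519  0.06140173]
[((28, 0, 87, 8, 358),), ((126, 0, 461, 46, 9722),), ((257, 0, 8, 3, 15),), ((266, 0, 9, 5, 23),), ((276, 0, 9, 6, 29),), ((285, 0, 8, 6, 19),), ((293, 2, 8, 6, 13),), ((0, 18, 68, 29, 1423),), ((56, 24, 60, 31, 1342),), ((121, 29, 451, 86, 14178),), ((294, 28, 17, 10, 148),), ((451, 40, 20, 11, 164),), ((493, 44, 20, 10, 150),), ((558, 49, 20, 12, 180),), ((541, 65, 28, 14, 263),), ((467, 109, 65, 46, 1565),), ((469, 150, 52, 79, 1845),), ((350, 248, 19, 15, 118),), ((253, 252, 24, 28, 301),), ((334, 253, 13, 21, 170),), ((293, 263, 7, 8, 40),), ((292, 271, 8, 7, 45),), ((360, 272, 7, 4, 14),), ((293, 279, 22, 13, 140),), ((2, 289, 22, 12, 103),), ((0, 308, 24, 22, 279),), ((22, 309, 8, 6, 14),), ((28, 330, 5, 7, 13),), ((0, 342, 37, 41, 609),), ((0, 378, 24, 84, 640),), ((47, 381, 8, 17, 54),), ((46, 386, 66, 94, 2350),), ((39, 394, 6, 4, 13),), ((42, 398, 20, 29, 199),)]
top pin 52 [ 0.61316602 -0.04175466  0.06712334]
[((476, 130, 164, 350, 33229),)
[... 276 characters left out ...]
1 203 200 200 202 175 139  72  77 119 119 121 119 121 118]
287 [201 201 203 202 201 201 176 145  71  77 120 120 119  99 119 120]
288 [201 199 201 202 202 199 195 171  81  80 120 119 116  74  83 120]
291 [156 165 202 199 197 112 172 124  89  79  99 119 140 199  73 188]
293 [156 171 171 169 151  94  70  69  68  69  72  69 138 152 134 134]
296 [85 79 82 84 82 56 53 58 59 56 53 48 55 76 75 69]
297 [66 65 65 62 65 44 43 42 43 44 40 44 54 63 61 60]
0.089 [196 196 190 186 174 139 105 107 121 129 132 112  99 113]
0.092 [196 185 168 178 188 155 118 103 122 151 167 140 103 117]
0.1 [151 147 130 126 124 107  91  90 118 136 137 141 146 150]
0.104 [102 101  96  88  87  87  87  86  86  84  88  98 102 102]
```

```bash
python3 -c "
from plant import manip
print(manip.job_done())"
```

```text
the job is handed in; nothing more can be done
None
```

The job is handed in: the lever's nose points at the index clip to within about 0.3° in both cameras, the clamp is closed against its stop, the clip, loupe and jar show no change, and the arm never went near the small board.

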